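# Index the brace-riveting turntable against its stop

## Robot

A 6-joint arm with a two-finger parallel gripper is mounted at the origin on the work surface. World frame = base frame: x ahead of the robot, y to its left, z up, the work surface at z = 0. Lengths are in m, angles in rad, forces in N, time in s.
With the tool pointing down it reaches from about 0.35 to 0.85 m from the base axis. Payload 8.1 kg.
Tool frame: the origin (TCP) lies midway between the tips of the shut fingers; the grasp point (between the pads) lies 19 mm behind it (hold_point_z is the distance from the TCP to the grasp point, in m); z points along the fingers, y is the line along which they close (so a half turn about z gives the same grasp; the last joint's range is limited). The gripper opens to 93 mm and grips with 3 to 60 N. Pads are 15 mm wide; open, the fingers measure 128 mm over their backs; the gripper's body (75 mm by 188 mm) begins 65 mm behind the grasp point.
Start: joints at [-1.316, 0.13, 1.488, -0, 1.523, -0.085], TCP at [0.2, -0.566, 0.219] pointing down, gripper open.
Joint ranges: [-2.96, 2.96], [-0.89, 2.26], [0.02, 2.5], [-1.34, 4.48], [0, 2.73], [-2.66, 2.66]. Speed limits (rad/s): [2.39, 2.39, 2.79, 3.14, 3.14, 3.14].

## Interface

Orientations are given as a unit quaternion [w, x, y, z].
In Python, from workcell import get_state, snapshot, hand_in, hold_point_z gives the robot as it stands.
- The arm moves only by the tool arm_command, never from a script. Its argument "motion" is a list of rows, each a list of 5 numbers: the opening, from -1 (shut) to 1 (fully open), then the shift along the tool's x, y, z normalised to -1 to 1, where 1 is 20 mm, then the turn about the tool's z normalised to -1 to 1, where 1 is 0.12 rad. In form: [[jaw, tx, ty, tz, roll], ...]. A call has 1 to 10 rows; each row shifts and turns the commanded pose from where the row before left it, along the tool's axes as they then stand; what a row does not reach is not made up. A row lasts 1/12 s, in which the tool goes at most 41.7 mm and 7.16 degrees, less where a joint would pass 70% of its speed; a pose out of reach is approached as far as the arm can. A call with a number of a shift or a turn outside -1 to 1 is refused whole. A call with a gripper value outside its range is refused whole. The fingers move at their own pace and stop on an object; the grip force is fixed at half the most. Time passes only in rows, so rows that do not move let the fingers close. It gives the time, the measured TCP pose, the force, the opening and the grip force at its end, in the units of the state.
- get_state(): the state, without advancing time (a new reading comes with each control period).
- snapshot(name): name is "scene" or "top" or "wrist"; returns a dict with "img" (400x640x3 uint8, blue, green, red), "depth" (400x640 float32, m along the optical axis (not along the pixel's ray), 0 where there is no reading), "fx", "fy", "cx", "cy" (pixels), "rvec" (rotation vector, rad) and "tvec" (3), from world to camera coordinates, as OpenCV has them. Camera axes: x right, y down, z forward; pixel columns grow to the right and rows downward; lengths in m; the calibration is good to about 2 mm. A picture is of the moment at which its call begins.
- hand_in(): hands the job in; it is judged then, once.
The state is a dict: "time": time; "joint_pos": joint angles; "qd": joint speeds; "joint_efforts": joint torques, N m; "position": TCP position; "tool_rot": TCP orientation; "contact_force": force on the tool from outside, world axes, zero at the start; "wrist_torque": the same for the moment, N m; "grip_width": opening from 0.0 (shut) to 1.0 (fully open); "finger_force": force on a finger pad.
Only numpy, scipy, OpenCV 4.12 (cv2) and the standard library are available. Lean on these libraries where they do the work, as an engineer would, in place of code of your own. Each camera call takes 0.05 s, during which the arm holds its last target. There are 200 camera calls.

## Task

Set the riveting turntable to its working position: with the handwheel's crank handle, wind the dial anticlockwise (seen from above) until its upright pin has gone over the spring pawl and stands about 70 mm past it, then wind back clockwise, taking up the wheel's slack, until the pin bears snugly on the pawl, pushed home with about 13 N at the handle and never more than 16 N. Let go so that the slack stays taken up and the pin rests on the pawl, and leave the other things on the bench where they are.

Things in the scene. Friction and masses are not known exactly. Their poses are not given: they have to be found in the camera images.
- base: Round grey foot, 256 mm across, fixed to the bench, of a turntable on a vertical spindle; origin on the spindle axis at bench height, z up. All angles here are about this axis, positive anticlockwise seen from above, from the base's +x.
- stop_area (a point): Nominal point on the foot (base +x, 105 mm from the axis, z 66 mm) for the pawl's square face. The real stop, a grey block 50 mm wide at 140 to 176 mm from the axis, is clamped anew each time up to 0.25 rad (26 mm) to either side of it; that is not measured.
- pawl_ref (a point): Same line, 102 mm from the axis, z 66 mm: how far in the steel spring pawl reaches from the stop (59 to 73 mm high). Its clockwise side is a ramp the pin rides over (adds under 6 N at the handle); its anticlockwise side is a square face on a rubber mounting that stops the returning pin and yields some 3.5 mm at 6 N.
- dial (a joint): Angle (rad) of the aluminium dial, 254 mm across, top at z 55 mm: the angle of its pin from the base's +x. End stops at -2.0 and 1.2; starts between -1.7 and -0.9. Coming back, the pin meets the pawl's square face somewhere between -0.20 and 0.32. Steady friction 0.15 Nm (2.3 N at the handle).
- tooth: The upright steel roller pin on the dial, 12 mm in diameter and 22 mm tall, 105 mm from the spindle axis; origin at the centre of its foot on the dial, z 55 mm. It is what the pawl's face stops.
- slack (a joint): Lost motion: turn of the handwheel relative to the dial (rad), between limits of about -0.2 and 0.2. At the upper limit the wheel drives the dial anticlockwise, at the lower one clockwise; in between the wheel turns alone against a light friction (0.05 Nm, under 1 N at the handle).
- handle (a point): Middle (half-way up) of the black upright crank handle: a free-spinning round sleeve 23 mm in diameter, 60 mm tall (z 103 to 163 mm, this point 135), 65 mm from the axis, at angle dial + slack + pi. Pinch it from above and lead it round the circle without turning the hand.
- wheel_hub (a point): Centre of the dark steel handwheel under the handle (z 102 mm, on the axis); rim top at z 100 mm, 73 mm in outer radius. With the pin on the pawl, a push of F newtons on the handle clockwise along its circle presses the pin with (0.065 F - 0.15)/0.105 N.
- carton: Bystander: lilac carton 160 x 100 x 45 mm lying on the bench, origin under its centre.
- rivet_tin: Bystander: aluminium tin, 72 mm in diameter, 75 mm tall, origin under its centre.
- tape_roll: Bystander: cardboard-coloured roll lying flat, 100 mm across, 25 mm high, origin under its centre.
- brace_bar: Bystander: flat aluminium brace bar with a round hinge end, 202 x 34 x 8 mm overall, origin under the bar's middle.

How it is judged:
By the outcome, as a careful person would: the job done as asked, in the order asked, and still so for the second after the job is handed in, with the robot touching nothing.
It also fails if it takes over 67 s, if anything falls off the work surface, if the arm or the gripper's body presses on something with over 40 N, if the wrist force passes 120 N, or if a joint passes its speed limit or range.

## Working session

There is one attempt and no reset: what is moved stays moved. The work goes in short steps, Python scripts to look and compute and a tool call to move; the robot and the scene stay as the last step left them, time stands still between calls to the robot, and variables do not carry over. Pictures are saved under pics/ and viewed, at most 10 in all, crops included, and the job is handed in when it is done.

Besides the shell and the picture viewer there is one more tool, called by a JSON object that holds its "fn" and its "kwargs", one argument or row to a line. arm_command: Moves the arm, as the interface text tells. Its arguments: {"type":"object","properties":{"motion":{"type":"array"}},"required":["motion"]}

```bash
mkdir -p pics; python3 - <<'E'
from workcell import *
import cv2,numpy as np
s=get_state();print(s, hold_point_z if not callable(hold_point_z) else hold_point_z())
for n in("top","scene"):
    d=snapshot(n);cv2.imwrite(f"pics/{n}0.png",d["img"]);np.savez(f"{n}0.npz",**d);print(n,d["fx"],d["fy"],d["cx"],d["cy"],d["rvec"],d["tvec"])
E
```

```text
{'time': 0.0, 'joint_pos': array([-1.31639376e+00,  1.31161957e-01,  1.48927172e+00, -2.03406020e-05,
        1.52300605e+00, -8.53909119e-02]), 'qd': array([-2.33471699e-04, -1.51332075e-03, -2.86609075e-05,  8.97752307e-04,
       -2.85492853e-04, -1.44382142e-04]), 'joint_efforts': array([ 4.93111238e-04, -5.59840572e+01, -4.91751623e+01,  7.69427698e-02,
        3.53339477e-02, -1.35030209e-04]), 'position': array([ 0.19984988, -0.56513174,  0.21759114]), 'tool_rot': array([-9.19381831e-04,  9.85601728e-01,  1.69080991e-01, -8.80732082e-05]), 'contact_force': array([-0.00964853, -0.0674239 ,  0.24758289]), 'wrist_torque': array([-0.01112149, -0.02821768, -0.03306999]), 'finger_force': 0.0, 'grip_width': 0.9994176710140839} 0.0188
top 394.6195076163407 394.6195076163407 315.5569540948944 194.42978581233365 [ 2.16457751 -2.20833523  0.04719015] [0.02521885 0.52422556 1.21953015]
scene 374.7637476055301 374.7637476055301 314.3848780552581 196.9102945189605 [ 2.13495524  0.72831842 -0.32830412] [-0.41606234 -0.11860623  1.3294344 ]
```

View pics/top0.png

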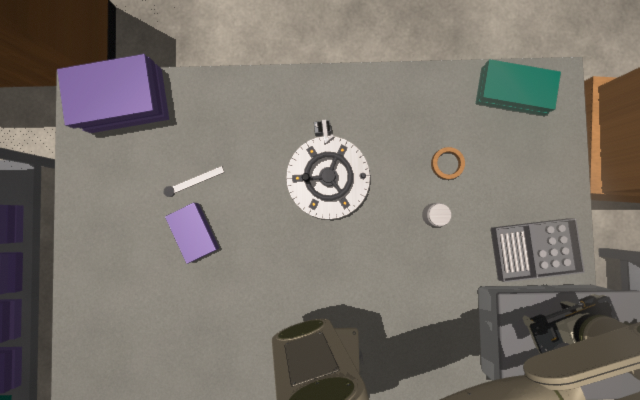

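View pics/scene0.png

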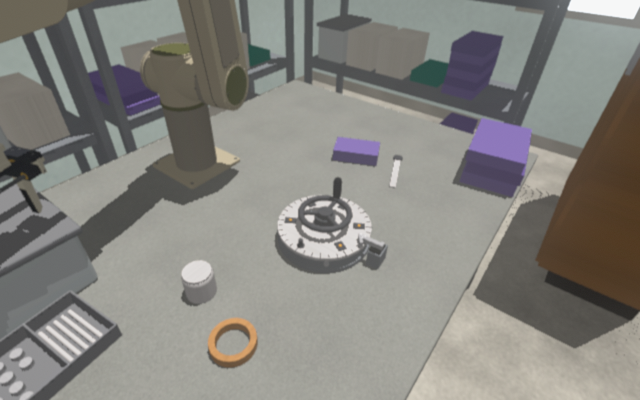

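The top view shows the dial centred near (328,177), the pin at (362,176), the handle near (305,178) and the stop near (323,128). In the scene view the handle's top is at about (338,180). I'll enlarge both.

```bash
python3 - <<'E'
import cv2,numpy as np
a=np.load("top0.npz")["img"][110:230,270:390];b=np.load("scene0.npz")["img"][165:285,265:405]
A=cv2.resize(a,None,fx=4,fy=4,interpolation=2);B=cv2.resize(b,None,fx=2.25,fy=2.25,interpolation=2)
o=np.zeros((480,800,3),np.uint8);o[:,:480]=A;o[:270,485:485+315]=B
cv2.imwrite("pics/crop0.png",o)
E
```

```text
(no output)
```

View pics/crop0.png

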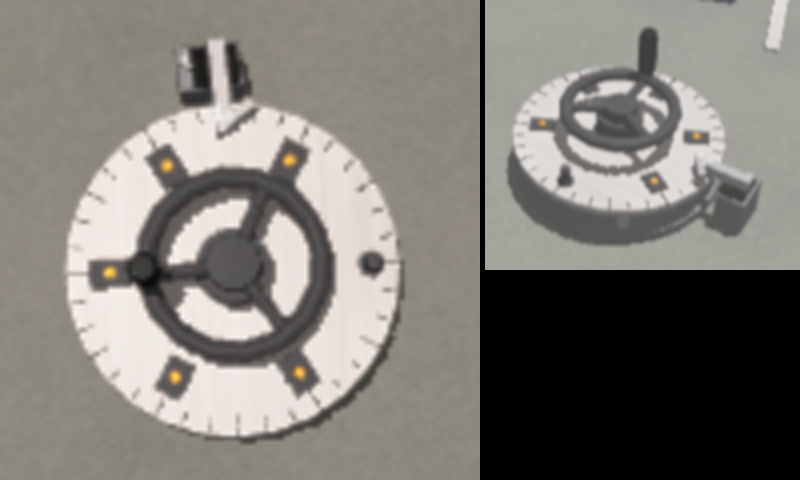

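Enlarged, the top view puts the hub at (328,175.5), the handle top at (305.7,177), the pin top at (363,175.7) and the pawl tip at (325,142.5). The ramp is on the right, the clockwise side. In the scene view, the hub is at (325,212.6), the handle top at (337.4,179.7) and the pin top at (300.6,240.6).

```bash
cat >h.py <<'E'
import cv2,numpy as np
def cam(d):
    R=cv2.Rodrigues(d["rvec"])[0];return R,-R.T@np.ravel(d["tvec"])
def ray(d,u):
    R,c=cam(d);v=R.T@np.array([(u[0]-d["cx"])/d["fx"],(u[1]-d["cy"])/d["fy"],1]);return c,v/np.linalg.norm(v)
def atz(d,u,z):
    c,v=ray(d,u);return c+v*(z-c[2])/v[2]
def tri(d,u,e,w):
    c1,v1=ray(d,u);c2,v2=ray(e,w);t=np.linalg.lstsq(np.c_[v1,-v2],c2-c1,rcond=None)[0]
    p,q=c1+t[0]*v1,c2+t[1]*v2;return (p+q)/2,np.linalg.norm(p-q)
E
python3 - <<'E'
from h import *
np.set_printoptions(precision=4,suppress=True)
t=np.load("top0.npz");s=np.load("scene0.npz")
for n,u,w,z in(("hub",(328,175.5),(325,212.6),.108),("handle",(305.7,177),(337.4,179.7),.163),("pin",(363,175.7),(300.6,240.6),.077)):
    print(n,*tri(t,u,s,w),atz(t,u,z),atz(s,w,z))
m=atz(t,(325,142.5),.073);print("pawl tip",m)
# dial rim by white threshold in top view
g=t["img"].min(2)[110:230,270:390];c=max(cv2.findContours((g>150).astype(np.uint8),0,2)[0],key=cv2.contourArea)
(x,y),(a,b),th=cv2.fitEllipse(cv2.convexHull(c));print(x+270,y+110,a,b,atz(t,(x+270,y+110),.055))
E
```

```text
hub [ 0.5744 -0.0245  0.0925] 0.0018905365959707757 [ 0.5736 -0.0236  0.108 ] [ 0.5839 -0.0402  0.108 ]
handle [0.5651 0.0391 0.1595] 0.0005259896855796273 [0.565  0.0391 0.163 ] [0.5676 0.0347 0.163 ]
pin [ 0.5746 -0.129   0.0704] 0.00016701276567295794 [ 0.574  -0.1282  0.077 ] [ 0.5787 -0.1342  0.077 ]
pawl tip [ 0.6769 -0.0174  0.073 ]
327.3310089111328 172.1136703491211 81.5652847290039 96.6881332397461 [ 0.5894 -0.0228  0.055 ]
```

{"fn": "arm_command", "kwargs": {
  "motion": [
    [1, 0, 0, 0, 0.94],
    [1, 0, 0, 0, 0.94],
    [1, 0, 0, 0, 0.94],
    [1, 0.6, -1, 0, 0],
    [1, 0.6, -1, 0, 0],
    [1, 0.6, -1, 0, 0],
    [1, 0.6, -1, 0, 0],
    [1, 0.6, -1, 0, 0],
    [1, 0.6, -1, 0, 0],
    [1, 0.6, -1, 0, 0]
  ]
}}

```text
time: 0.93
position: [0.2841, -0.4243, 0.2181]
tool_rot: [-0.0, 1.0, 0.001, -0.0]
contact_force: [0.9, 0.3, 0.5]
grip_width: 1.001
finger_force: 0.0
```

{"fn": "arm_command", "kwargs": {
  "motion": [
    [1, 0.6, -1, 0, 0],
    [1, 0.6, -1, 0, 0],
    [1, 0.6, -1, 0, 0],
    [1, 0.6, -1, 0, 0],
    [1, 0.6, -1, 0, 0],
    [1, 0.6, -1, 0, 0],
    [1, 0.6, -1, 0, 0],
    [1, 0.6, -1, 0, 0],
    [1, 0.6, -1, 0, 0],
    [1, 0.6, -1, 0, 0]
  ]
}}

```text
time: 1.77
position: [0.4037, -0.2242, 0.2183]
tool_rot: [-0.0, 1.0, 0.001, -0.0]
contact_force: [0.7, -0.5, -1.5]
grip_width: 0.998
finger_force: 0.0
```

{"fn": "arm_command", "kwargs": {
  "motion": [
    [1, 0.6, -1, 0, 0],
    [1, 0.6, -1, 0, 0],
    [1, 0.6, -1, 0, 0],
    [1, 0.6, -1, 0, 0],
    [1, 0.6, -1, 0, 0],
    [1, 0.6, -1, 0, 0],
    [1, 0.6, -1, 0, 0],
    [1, 0.6, -1, 0, 0],
    [1, 0.6, -1, 0, 0],
    [1, 0, 0, 0, 0]
  ]
}}

```text
time: 2.6
position: [0.5123, -0.0421, 0.2181]
tool_rot: [-0.001, 1.0, 0.002, -0.0]
contact_force: [0.2, -0.7, 0.5]
grip_width: 0.999
finger_force: 0.0
```

```bash
python3 - <<'E'
from workcell import *
import cv2,numpy as np
d=snapshot("wrist");cv2.imwrite("pics/w1.png",d["img"]);np.savez("w1.npz",**d);print(d["fx"],d["rvec"],d["tvec"])
E
```

```text
280.5506077296843 [-2.08647253  2.07923155  0.27095768] [-0.04498858  0.46391673  0.52174818]
```

View pics/w1.png

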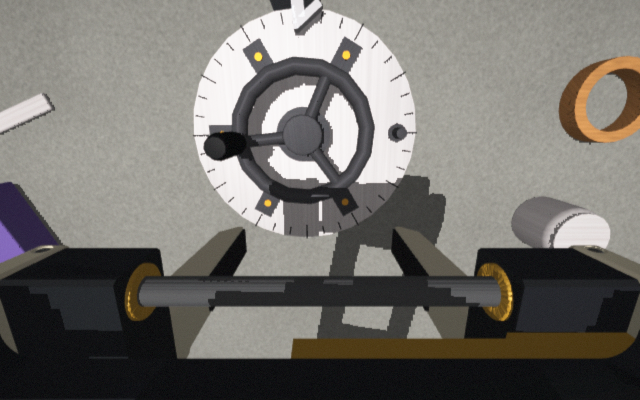

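The wrist view shows the hub top at (304,134), the handle top at (216,147), the pin's top at (400,133) and the pawl tip near (299,30). The wheel rim is centred near (303,130) and the dial near (304,122).

```bash
python3 - <<'E'
from h import *
np.set_printoptions(precision=4,suppress=True)
t=np.load("top0.npz");s=np.load("w1.npz")
for n,u,w,z in(("hub",(328,175.5),(304,134),.108),("rimc",(328,176),(303,130),.1),("dialc",(328,177),(304,122),.055),("handle",(305.7,177),(216,147),.163),("pin",(363,175.7),(400,131.5),.077),("pawl",(325,142.5),(300,31),.073)):
    print(n,*tri(t,u,s,w),atz(t,u,z),atz(s,w,z))
E
```

```text
hub [ 0.5743 -0.026   0.0905] 0.004704924892532341 [ 0.5736 -0.0236  0.108 ] [ 0.5738 -0.029   0.108 ]
rimc [ 0.5769 -0.025   0.0588] 0.0010400058574455292 [ 0.5729 -0.0237  0.1   ] [ 0.5774 -0.0276  0.1   ]
dialc [ 0.5846 -0.0242 -0.0303] 0.005101321707299743 [ 0.5745 -0.0245  0.055 ] [ 0.5854 -0.0264  0.055 ]
handle [0.5652 0.0392 0.1578] 0.0006827061900126023 [0.565  0.0391 0.163 ] [0.5653 0.0371 0.163 ]
pin [ 0.5748 -0.1287  0.0791] 0.0024598244055115503 [ 0.574  -0.1282  0.077 ] [ 0.5758 -0.13    0.077 ]
pawl [ 0.6895 -0.0194  0.0108] 0.002779784570291267 [ 0.6769 -0.0174  0.073 ] [ 0.6724 -0.0242  0.073 ]
```

{"fn": "arm_command", "kwargs": {
  "motion": [
    [1, 0.66, -1, 0, 0],
    [1, 0.66, -1, 0, 0],
    [1, 0.66, -1, 0, 0],
    [1, 0.66, -1, 0, 0],
    [1, 0, -0.05, 0.5, 0],
    [1, 0, 0, 0.9, 0],
    [1, 0, 0, 0.9, 0],
    [1, 0, 0, 0.9, 0],
    [1, 0, 0, 0.9, 0],
    [1, 0, 0, 0.65, 0]
  ]
}}

```text
time: 3.48
position: [0.5623, 0.0345, 0.1211]
tool_rot: [0.0, 1.0, 0.0, -0.001]
contact_force: [0.2, -0.3, -0.4]
grip_width: 1.001
finger_force: 0.0
```

{"fn": "arm_command", "kwargs": {
  "motion": [
    [1, 0, 0, 0, 0],
    [-1, 0, 0, 0, 0],
    [-1, 0, 0, 0, 0],
    [-1, 0, 0, 0, 0],
    [-1, 0, 0, 0, 0],
    [-1, 0, 0, 0, 0],
    [-1, 0, 0, 0, 0],
    [-1, 0, 0, 0, 0]
  ]
}}

```text
time: 4.15
position: [0.5642, 0.0359, 0.124]
tool_rot: [0.0, 1.0, 0.001, 0.0]
contact_force: [0.2, 0.4, 0.9]
grip_width: 0.548
finger_force: 0.0
```

{"fn": "arm_command", "kwargs": {
  "motion": [
    [-1, 0, 0, 0, 0],
    [-1, 0, 0, 0, 0],
    [-1, 0, 0, 0, 0],
    [-1, 0, 0, 0, 0],
    [-1, 0, 0, 0, 0],
    [-1, 0, 0, 0, 0],
    [-1, 0, 0, 0, 0],
    [-1, 0, 0, 0, 0]
  ]
}}

```text
time: 4.82
position: [0.5637, 0.0386, 0.1237]
tool_rot: [-0.002, 1.0, 0.001, -0.0]
contact_force: [-1.9, 10.9, 1.6]
grip_width: 0.243
finger_force: 30.0
```

```bash
cat >>h.py <<'E'
def arc(cmd,phis,C=(.574,-.026),R=.065):
    p=np.array(cmd,float);out=[]
    for f in phis:
        q=np.array(C)+R*np.array([np.cos(f),np.sin(f)]);d=(q-p)/.02;d=np.round(d*[1,-1],2);out.append([-1,*d.tolist(),0,0]);p=p+d*[1,-1]*.02
    print([[float(x) for x in r] for r in out],p.round(4))
    return p
E
python3 -c "
from h import *
p=arc((.5642,.0359),1.73+.09*np.arange(10))
for k in range(2): p=arc(p,1.73+.09*np.arange(10+10*k,20+10*k))"
```

```text
[[-1.0, -0.03, -0.11, 0.0, 0.0], [-1.0, -0.28, 0.06, 0.0, 0.0], [-1.0, -0.28, 0.08, 0.0, 0.0], [-1.0, -0.27, 0.11, 0.0, 0.0], [-1.0, -0.26, 0.13, 0.0, 0.0], [-1.0, -0.25, 0.16, 0.0, 0.0], [-1.0, -0.23, 0.18, 0.0, 0.0], [-1.0, -0.22, 0.2, 0.0, 0.0], [-1.0, -0.19, 0.21, 0.0, 0.0], [-1.0, -0.18, 0.24, 0.0, 0.0]] [0.5204 0.0107]
[[-1.0, -0.15, 0.24, 0.0, 0.0], [-1.0, -0.14, 0.27, 0.0, 0.0], [-1.0, -0.1, 0.27, 0.0, 0.0], [-1.0, -0.09, 0.28, 0.0, 0.0], [-1.0, -0.05, 0.28, 0.0, 0.0], [-1.0, -0.03, 0.29, 0.0, 0.0], [-1.0, -0.01, 0.3, 0.0, 0.0], [-1.0, 0.02, 0.29, 0.0, 0.0], [-1.0, 0.05, 0.29, 0.0, 0.0], [-1.0, 0.07, 0.28, 0.0, 0.0]] [ 0.5118 -0.0451]
[[-1.0, 0.1, 0.28, 0.0, 0.0], [-1.0, 0.12, 0.26, 0.0, 0.0], [-1.0, 0.15, 0.25, 0.0, 0.0], [-1.0, 0.17, 0.24, 0.0, 0.0], [-1.0, 0.19, 0.23, 0.0, 0.0], [-1.0, 0.21, 0.2, 0.0, 0.0], [-1.0, 0.22, 0.19, 0.0, 0.0], [-1.0, 0.24, 0.16, 0.0, 0.0], [-1.0, 0.26, 0.14, 0.0, 0.0], [-1.0, 0.27, 0.12, 0.0, 0.0]] [ 0.5504 -0.0865]
```

{"fn": "arm_command", "kwargs": {
  "motion": [
    [-1, -0.03, -0.11, 0, 0],
    [-1, -0.28, 0.06, 0, 0],
    [-1, -0.28, 0.08, 0, 0],
    [-1, -0.27, 0.11, 0, 0],
    [-1, -0.26, 0.13, 0, 0],
    [-1, -0.25, 0.16, 0, 0],
    [-1, -0.23, 0.18, 0, 0],
    [-1, -0.22, 0.2, 0, 0],
    [-1, -0.19, 0.21, 0, 0],
    [-1, -0.18, 0.24, 0, 0]
  ]
}}

```text
time: 5.65
position: [0.5196, 0.01, 0.1236]
tool_rot: [0.0, 1.0, 0.001, -0.0]
contact_force: [0.5, 3.4, 0.1]
grip_width: 0.242
finger_force: 30.0
```

Clean tracking with low force, so I'll continue.

{"fn": "arm_command", "kwargs": {
  "motion": [
    [-1, -0.15, 0.24, 0, 0],
    [-1, -0.14, 0.27, 0, 0],
    [-1, -0.1, 0.27, 0, 0],
    [-1, -0.09, 0.28, 0, 0],
    [-1, -0.05, 0.28, 0, 0],
    [-1, -0.03, 0.29, 0, 0],
    [-1, -0.01, 0.3, 0, 0],
    [-1, 0.02, 0.29, 0, 0],
    [-1, 0.05, 0.29, 0, 0],
    [-1, 0.07, 0.28, 0, 0]
  ]
}}

```text
time: 6.48
position: [0.5119, -0.0445, 0.1236]
tool_rot: [-0.001, 1.0, 0.001, 0.0]
contact_force: [4.1, 7.9, -2.1]
grip_width: 0.245
finger_force: 30.0
```

{"fn": "arm_command", "kwargs": {
  "motion": [
    [-1, 0.1, 0.28, 0, 0],
    [-1, 0.12, 0.26, 0, 0],
    [-1, 0.15, 0.25, 0, 0],
    [-1, 0.17, 0.24, 0, 0],
    [-1, 0.19, 0.23, 0, 0],
    [-1, 0.21, 0.2, 0, 0],
    [-1, 0.22, 0.19, 0, 0],
    [-1, 0, 0, 0, 0]
  ]
}}

```text
time: 7.15
position: [0.536, -0.0781, 0.1236]
tool_rot: [-0.001, 1.0, 0.001, 0.001]
contact_force: [5.8, 5.4, -1.6]
grip_width: 0.244
finger_force: 30.0
```

```bash
python3 - <<'E'
from workcell import *
import cv2,numpy as np
d=snapshot("top");s=snapshot("scene");w=snapshot("wrist")
np.savez("top2.npz",**d);np.savez("w2.npz",**w)
o=np.zeros((600,800,3),np.uint8);o[:400,:400]=cv2.resize(d["img"][110:230,270:390],(400,400),interpolation=2)
o[:400,400:]=cv2.resize(s["img"][160:280,265:385],(400,400),interpolation=2)
o[400:,:320]=cv2.resize(w["img"],(320,200))
cv2.imwrite("pics/c2.png",o)
E
```

```text
(no output)
```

View pics/c2.png

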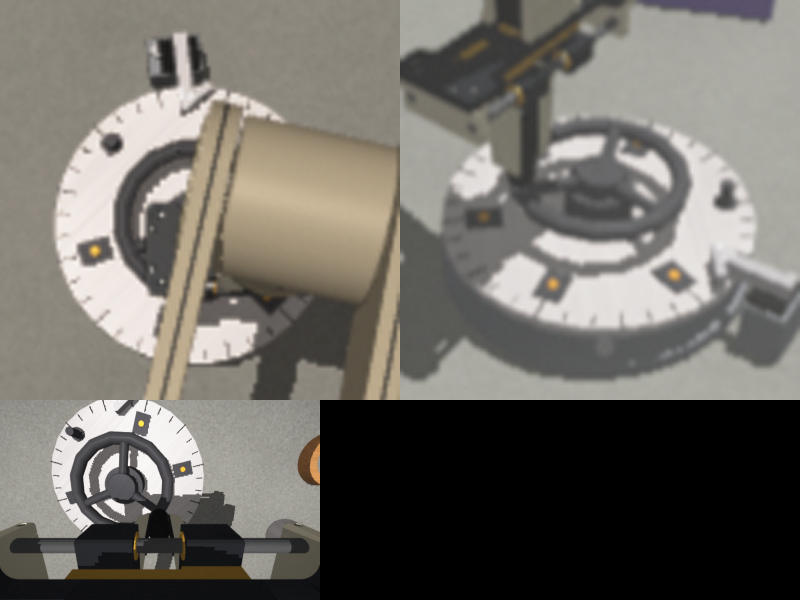

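The top view shows the pin past the pawl, with its top at (303.6,153.2). The pawl's face tip is near (323.5,142.5).

```bash
python3 - <<'E'
from h import *
t=np.load("top2.npz");C=np.array([.574,-.026])
for u,z in(((303.6,153.2),.077),((323.5,142.5),.073),((324,143),.073),((320.5+3,130),.073)):
    p=atz(t,u,z)[:2]-C;print(p,np.hypot(*p),np.arctan2(p[1],p[0]))
q=np.array([.536,-.0781])-C;print(np.hypot(*q),np.arctan2(q[1],q[0])+2*np.pi)
E
```

```text
[0.07126259 0.07326091] 0.10220331388798778 0.7992242580522713
[0.10296334 0.01309087] 0.10379219815609075 0.12646254318517222
[0.101416   0.01162214] 0.1020797720614927 0.11410088024492882
[0.1408852  0.01230354] 0.14142141376427436 0.08710927056337744
0.06448573485663317 4.082224549799525
```

```bash
python3 -c "
from h import *
p=arc((.5371,-.0796),np.linspace(4.05,3.36,10))
p=arc(p,3.36-.02*np.arange(1,11))"
```

```text
[[-1.0, -0.15, -0.12, 0.0, 0.0], [-1.0, -0.19, -0.16, 0.0, 0.0], [-1.0, -0.18, -0.17, 0.0, 0.0], [-1.0, -0.17, -0.19, 0.0, 0.0], [-1.0, -0.14, -0.2, 0.0, 0.0], [-1.0, -0.14, -0.21, 0.0, 0.0], [-1.0, -0.11, -0.22, 0.0, 0.0], [-1.0, -0.1, -0.23, 0.0, 0.0], [-1.0, -0.08, -0.23, 0.0, 0.0], [-1.0, -0.07, -0.25, 0.0, 0.0]] [ 0.5105 -0.04  ]
[[-1.0, -0.01, -0.06, 0.0, 0.0], [-1.0, -0.01, -0.06, 0.0, 0.0], [-1.0, -0.01, -0.07, 0.0, 0.0], [-1.0, -0.01, -0.06, 0.0, 0.0], [-1.0, -0.01, -0.07, 0.0, 0.0], [-1.0, -0.01, -0.06, 0.0, 0.0], [-1.0, -0.01, -0.07, 0.0, 0.0], [-1.0, 0.0, -0.06, 0.0, 0.0], [-1.0, -0.0, -0.07, 0.0, 0.0], [-1.0, -0.0, -0.06, 0.0, 0.0]] [ 0.5091 -0.0272]
```

{"fn": "arm_command", "kwargs": {
  "motion": [
    [-1, 0.1, 0.07, 0, 0],
    [-1, 0, 0, 0, 0],
    [-1, 0, 0, 0, 0],
    [-1, 0, 0, 0, 0]
  ]
}}

```text
time: 7.63
position: [0.5375, -0.0792, 0.1237]
tool_rot: [-0.001, 1.0, 0.001, 0.001]
contact_force: [4.4, 5.8, -2.6]
grip_width: 0.243
finger_force: 30.0
```

{"fn": "arm_command", "kwargs": {
  "motion": [
    [-1, -0.11, -0.13, 0, 0],
    [-1, -0.18, -0.17, 0, 0],
    [-1, -0.17, -0.18, 0, 0],
    [-1, -0.16, -0.19, 0, 0],
    [-1, -0.14, -0.2, 0, 0],
    [-1, -0.14, -0.21, 0, 0],
    [-1, -0.11, -0.22, 0, 0],
    [-1, -0.1, -0.23, 0, 0],
    [-1, -0.08, -0.23, 0, 0],
    [-1, 0, 0, 0, 0]
  ]
}}

```text
time: 8.47
position: [0.5119, -0.0434, 0.1236]
tool_rot: [-0.0, 1.0, 0.001, -0.001]
contact_force: [-6.0, -0.7, 3.4]
grip_width: 0.239
finger_force: 30.0
```

{"fn": "arm_command", "kwargs": {
  "motion": [
    [-1, -0.06, -0.1, 0, 0],
    [-1, -0.05, -0.1, 0, 0],
    [-1, -0.03, -0.1, 0, 0],
    [-1, 0, 0, 0, 0],
    [-1, 0, 0, 0, 0]
  ]
}}

```text
time: 8.88
position: [0.5104, -0.0378, 0.1236]
tool_rot: [-0.0, 1.0, 0.001, 0.0]
contact_force: [0.9, 0.6, -0.4]
grip_width: 0.243
finger_force: 30.0
```

```bash
python3 - <<'E'
from workcell import *
s=get_state()
print(s["position"],s["contact_force"],s["wrist_torque"],s["joint_efforts"])
E
```

```text
[ 0.51039477 -0.03777366  0.1236147 ] [ 0.92172474  0.64946216 -0.36322307] [ 0.12399511 -0.11095596  0.02224407] [-5.35898209e-01 -4.51850402e+01 -4.70818877e+01 -3.33428364e-01
  1.44959302e-01  3.56486533e-02]
```

{"fn": "arm_command", "kwargs": {
  "motion": [
    [-1, -0.01, -0.07, 0, 0],
    [-1, -0.01, -0.07, 0, 0],
    [-1, -0.01, -0.07, 0, 0],
    [-1, -0.01, -0.07, 0, 0],
    [-1, 0, 0, 0, 0]
  ]
}}

```text
time: 9.3
position: [0.5095, -0.0326, 0.1236]
tool_rot: [-0.0, 1.0, 0.001, 0.0]
contact_force: [1.8, -0.7, -1.1]
grip_width: 0.244
finger_force: 30.0
```

{"fn": "arm_command", "kwargs": {
  "motion": [
    [-1, -0.01, -0.07, 0, 0],
    [-1, -0.01, -0.07, 0, 0],
    [-1, 0, 0, 0, 0]
  ]
}}

```text
time: 9.55
position: [0.5092, -0.0297, 0.1236]
tool_rot: [-0.0, 1.0, 0.001, 0.0]
contact_force: [3.9, -0.1, -3.8]
grip_width: 0.24
finger_force: 30.0
```

{"fn": "arm_command", "kwargs": {
  "motion": [
    [-1, 0.03, -0.07, 0, 0],
    [-1, 0.01, -0.07, 0, 0],
    [-1, 0, 0, 0, 0],
    [-1, 0, 0, 0, 0]
  ]
}}

```text
time: 9.88
position: [0.5093, -0.027, 0.1236]
tool_rot: [-0.0, 1.0, 0.001, -0.001]
contact_force: [-3.8, -0.1, 2.0]
grip_width: 0.243
finger_force: 30.0
```

{"fn": "arm_command", "kwargs": {
  "motion": [
    [-1, 0.01, -0.07, 0, 0],
    [-1, 0, -0.07, 0, 0],
    [-1, 0, 0, 0, 0],
    [-1, 0, 0, 0, 0]
  ]
}}

```text
time: 10.22
position: [0.5093, -0.0242, 0.1236]
tool_rot: [-0.0, 1.0, 0.001, -0.001]
contact_force: [-4.8, -0.3, 4.3]
grip_width: 0.243
finger_force: 30.0
```

{"fn": "arm_command", "kwargs": {
  "motion": [
    [-1, -0.03, 0, 0, 0],
    [-1, 0, 0, 0, 0]
  ]
}}

```text
time: 10.38
position: [0.5093, -0.0243, 0.1236]
tool_rot: [-0.0, 1.0, 0.001, -0.0]
contact_force: [-2.4, -1.1, 1.7]
grip_width: 0.246
finger_force: 30.0
```

```bash
python3 - <<'E'
from workcell import *
import cv2,numpy as np
d=snapshot("top");s=snapshot("scene");w=snapshot("wrist")
np.savez("top3.npz",**d);print(get_state()["contact_force"])
o=np.zeros((600,800,3),np.uint8);o[:400,:400]=cv2.resize(d["img"][110:230,270:390],(400,400),interpolation=2)
o[:400,400:]=cv2.resize(s["img"][160:280,285:405],(400,400),interpolation=2)
o[400:,:320]=cv2.resize(w["img"],(320,200))
cv2.imwrite("pics/c3.png",o)
E
```

```text
[-3.06464294  0.47631147  2.50123653]
```

View pics/c3.png

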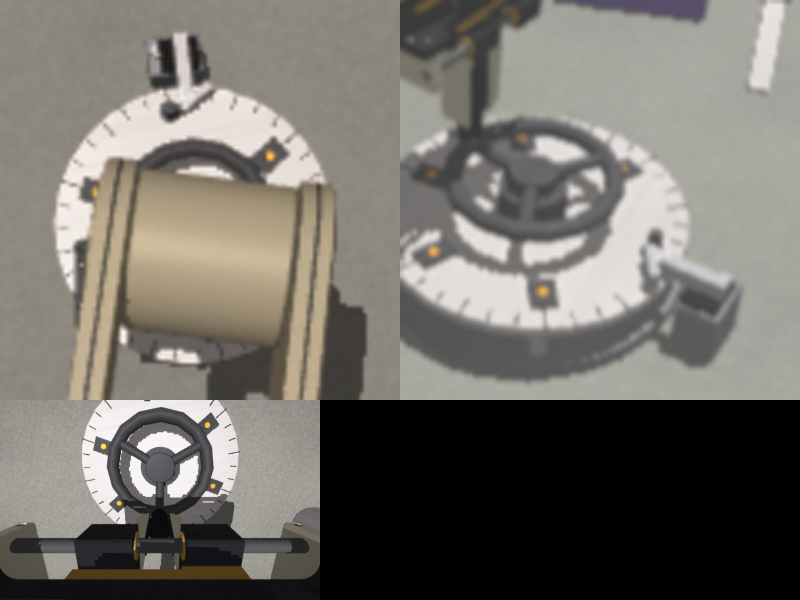

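The top view shows the pin at crop (170,110), almost on the pawl's square face at (178,105). I'll now press in small steps.

{"fn": "arm_command", "kwargs": {
  "motion": [
    [-1, -0.02, -0.05, 0, 0],
    [-1, 0, -0.05, 0, 0],
    [-1, 0, 0, 0, 0],
    [-1, 0, 0, 0, 0]
  ]
}}

```text
time: 10.87
position: [0.5093, -0.0224, 0.1236]
tool_rot: [0.0, 1.0, 0.001, 0.0]
contact_force: [-0.9, -1.5, -1.2]
grip_width: 0.24
finger_force: 30.0
```

{"fn": "arm_command", "kwargs": {
  "motion": [
    [-1, 0, -0.05, 0, 0],
    [-1, 0, 0, 0, 0],
    [-1, 0, 0, 0, 0]
  ]
}}

```text
time: 11.12
position: [0.5093, -0.0215, 0.1236]
tool_rot: [0.0, 1.0, 0.001, 0.0]
contact_force: [1.8, -2.3, -2.2]
grip_width: 0.241
finger_force: 30.0
```

{"fn": "arm_command", "kwargs": {
  "motion": [
    [-1, 0.01, -0.05, 0, 0],
    [-1, 0, 0, 0, 0],
    [-1, 0, 0, 0, 0]
  ]
}}

```text
time: 11.37
position: [0.5093, -0.0209, 0.1237]
tool_rot: [0.0, 1.0, 0.001, 0.0]
contact_force: [1.1, -5.5, -2.1]
grip_width: 0.24
finger_force: 30.0
```

{"fn": "arm_command", "kwargs": {
  "motion": [
    [-1, 0, -0.04, 0, 0],
    [-1, 0, 0, 0, 0],
    [-1, 0, 0, 0, 0]
  ]
}}

```text
time: 11.62
position: [0.5094, -0.0205, 0.1237]
tool_rot: [0.001, 1.0, 0.001, 0.0]
contact_force: [1.6, -6.5, -2.2]
grip_width: 0.243
finger_force: 30.0
```

{"fn": "arm_command", "kwargs": {
  "motion": [
    [-1, 0, -0.05, 0, 0],
    [-1, 0, 0, 0, 0],
    [-1, 0, 0, 0, 0]
  ]
}}

```text
time: 11.87
position: [0.5094, -0.0199, 0.1236]
tool_rot: [0.001, 1.0, 0.0, 0.0]
contact_force: [1.0, -7.9, -2.2]
grip_width: 0.241
finger_force: 30.0
```

{"fn": "arm_command", "kwargs": {
  "motion": [
    [-1, 0, -0.04, 0, 0],
    [-1, 0, 0, 0, 0],
    [-1, 0, 0, 0, 0]
  ]
}}

```text
time: 12.12
position: [0.5094, -0.0195, 0.1237]
tool_rot: [0.001, 1.0, 0.0, 0.0]
contact_force: [1.2, -9.5, -3.0]
grip_width: 0.242
finger_force: 30.0
```

{"fn": "arm_command", "kwargs": {
  "motion": [
    [-1, 0, -0.05, 0, 0],
    [-1, 0, 0, 0, 0],
    [-1, 0, 0, 0, 0]
  ]
}}

```text
time: 12.37
position: [0.5095, -0.0189, 0.1237]
tool_rot: [0.002, 1.0, 0.0, 0.0]
contact_force: [1.8, -13.3, -3.0]
grip_width: 0.242
finger_force: 30.0
```

{"fn": "arm_command", "kwargs": {
  "motion": [
    [-1, 0, 0, 0, 0]
  ]
}}

```text
time: 12.45
position: [0.5094, -0.0189, 0.1237]
tool_rot: [0.002, 1.0, 0.0, 0.0]
contact_force: [1.5, -12.4, -3.2]
grip_width: 0.239
finger_force: 30.0
```

{"fn": "arm_command", "kwargs": {
  "motion": [
    [-1, 0, -0.01, 0, 0],
    [-1, 0, 0, 0, 0]
  ]
}}

```text
time: 12.62
position: [0.5095, -0.0189, 0.1237]
tool_rot: [0.002, 1.0, 0.0, 0.0]
contact_force: [1.3, -13.0, -2.7]
grip_width: 0.241
finger_force: 30.0
```

{"fn": "arm_command", "kwargs": {
  "motion": [
    [-1, 0, 0, 0, 0]
  ]
}}

```text
time: 12.7
position: [0.5095, -0.0189, 0.1236]
tool_rot: [0.002, 1.0, 0.0, 0.0]
contact_force: [1.6, -12.6, -2.4]
grip_width: 0.244
finger_force: 30.0
```

{"fn": "arm_command", "kwargs": {
  "motion": [
    [-1, 0, 0, 0, 0]
  ]
}}

```text
time: 12.78
position: [0.5094, -0.0189, 0.1237]
tool_rot: [0.002, 1.0, 0.0, 0.0]
contact_force: [1.3, -13.8, -3.6]
grip_width: 0.24
finger_force: 30.0
```

Steady at about 13 N. I'll ease off gently before opening, so the rubber does not kick the pin back.

{"fn": "arm_command", "kwargs": {
  "motion": [
    [-1, 0, 0.03, 0, 0],
    [-1, 0, 0.03, 0, 0],
    [-1, 0, 0.03, 0, 0],
    [-1, 0, 0, 0, 0],
    [-1, 0, 0, 0, 0]
  ]
}}

```text
time: 13.2
position: [0.5094, -0.0195, 0.1236]
tool_rot: [0.001, 1.0, 0.0, 0.0]
contact_force: [0.9, -7.7, -1.8]
grip_width: 0.243
finger_force: 30.0
```

{"fn": "arm_command", "kwargs": {
  "motion": [
    [-1, 0, 0, 0, 0]
  ]
}}

```text
time: 13.28
position: [0.5094, -0.0195, 0.1236]
tool_rot: [0.001, 1.0, 0.0, 0.0]
contact_force: [0.4, -7.6, -2.6]
grip_width: 0.241
finger_force: 30.0
```

{"fn": "arm_command", "kwargs": {
  "motion": [
    [-1, 0, 0.03, 0, 0],
    [-1, 0, 0.03, 0, 0],
    [-1, 0, 0, 0, 0],
    [-1, 0, 0, 0, 0]
  ]
}}

```text
time: 13.62
position: [0.5094, -0.0201, 0.1236]
tool_rot: [0.0, 1.0, 0.001, 0.0]
contact_force: [2.1, -4.5, -2.4]
grip_width: 0.238
finger_force: 30.0
```

{"fn": "arm_command", "kwargs": {
  "motion": [
    [-1, 0, 0, 0, 0]
  ]
}}

```text
time: 13.7
position: [0.5094, -0.0201, 0.1236]
tool_rot: [0.0, 1.0, 0.001, 0.0]
contact_force: [2.2, -4.9, -2.4]
grip_width: 0.24
finger_force: 30.0
```

Ease slightly more, then open slowly.

{"fn": "arm_command", "kwargs": {
  "motion": [
    [-1, 0, 0.03, 0, 0],
    [-1, 0, 0, 0, 0],
    [-1, 0, 0, 0, 0]
  ]
}}

```text
time: 13.95
position: [0.5093, -0.0204, 0.1237]
tool_rot: [0.0, 1.0, 0.001, 0.0]
contact_force: [2.8, -4.7, -3.3]
grip_width: 0.244
finger_force: 30.0
```

{"fn": "arm_command", "kwargs": {
  "motion": [
    [-0.52, 0, 0, 0, 0],
    [-0.5, 0, 0, 0, 0],
    [-0.48, 0, 0, 0, 0],
    [-0.46, 0, 0, 0, 0],
    [-0.44, 0, 0, 0, 0],
    [-0.42, 0, 0, 0, 0],
    [-0.4, 0, 0, 0, 0],
    [-0.36, 0, 0, 0, 0],
    [-0.3, 0, 0, 0, 0],
    [-0.2, 0, 0, 0, 0]
  ]
}}

```text
time: 14.78
position: [0.5092, -0.0202, 0.1236]
tool_rot: [-0.0, 1.0, 0.001, -0.0]
contact_force: [0.7, 0.4, -0.3]
grip_width: 0.379
finger_force: 0.0
```

{"fn": "arm_command", "kwargs": {
  "motion": [
    [0.2, 0, 0, 0, 0],
    [0.4, 0, 0, 0, 0],
    [0.4, 0, 0, 0, 0],
    [0.4, 0, 0, 0, 0],
    [0.4, 0, 0, -0.3, 0],
    [0.4, 0, 0, -0.6, 0],
    [0.4, 0, 0, -1, 0],
    [0.4, 0, 0, -1, 0],
    [0.4, 0, 0, -1, 0],
    [0.4, 0, 0, -1, 0]
  ]
}}

```text
time: 15.62
position: [0.5094, -0.0203, 0.224]
tool_rot: [0.0, 1.0, 0.001, 0.001]
contact_force: [-0.8, -0.2, 0.4]
grip_width: 0.701
finger_force: 0.0
```

{"fn": "arm_command", "kwargs": {
  "motion": [
    [0.4, 0, 0, -0.5, 0],
    [0.4, -0.5, 1, 0, 0],
    [0.4, -0.5, 1, 0, 0],
    [0.4, -0.5, 1, 0, 0],
    [0.4, -0.5, 1, 0, 0],
    [0.4, -0.5, 1, 0, 0],
    [0.4, -0.5, 1, 0, 0],
    [0.4, -0.5, 1, 0, 0],
    [0.4, -0.5, 1, 0, 0],
    [0.4, 0, 0, 0, 0]
  ]
}}

```text
time: 16.45
position: [0.4281, -0.1831, 0.2321]
tool_rot: [0.001, 1.0, -0.001, -0.0]
contact_force: [-0.6, -0.8, 0.2]
grip_width: 0.703
finger_force: 0.0
```

```bash
python3 - <<'E'
from workcell import *
import cv2,numpy as np
d=snapshot("top");s=snapshot("scene")
np.savez("top4.npz",**d);print(get_state()["position"],get_state()["contact_force"])
o=np.zeros((600,800,3),np.uint8);o[:400,:400]=cv2.resize(d["img"][110:230,270:390],(400,400),interpolation=2)
o[:400,400:]=cv2.resize(s["img"][160:280,285:405],(400,400),interpolation=2)
o[400:,:320]=cv2.resize(d["img"],(320,200))
cv2.imwrite("pics/c4.png",o)
E
```

```text
[ 0.4293342  -0.18077239  0.23199714] [-0.46379691  0.14895135 -0.57189338]
```

View pics/c4.png

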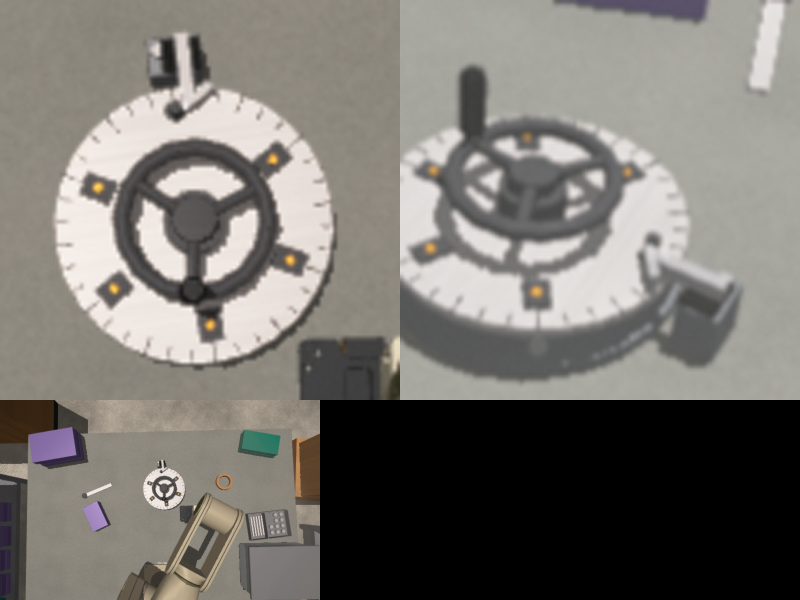

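The pin rests against the pawl's square face (crop (175,110)), the handle is released with the slack still taken up, and the bystanders have not moved. I'm handing in.

```bash
python3 -c "
from workcell import *
print(hand_in())"
```

```text
the job is handed in; nothing more can be done
None
```

I've handed in the job: the pin went about 70 mm past the pawl, was wound back and pressed home at about 13 N (highest reading 13.8 N), and now rests on the pawl with the slack taken up and nothing else on the bench moved.

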